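Lock the pressure and hold the keyed purge valve open

ROBOT

A 6-joint arm with a two-finger parallel gripper is mounted at the origin on a cart in front of the work surface, level with it; the furniture and walls round the work are solid. World frame = base frame: x ahead of the robot, y to its left, z up, the work surface at z = 0. Lengths are in m, angles in rad, forces in N, time in s.
With the tool pointing down it reaches from about 0.275 to 0.85 m from the base axis. Payload 19 kg.
Tool frame: the origin (TCP) lies midway between the tips of the shut fingers; the grasp point (between the pads) lies 19 mm behind it; z points along the fingers, y is the line along which they close (so a half turn about z gives the same grasp; the last joint's range is limited). The gripper opens to 85 mm and grips with 20 to 120 N. Pads are 22 mm wide; open, the fingers measure 114 mm over their backs; the gripper's body (76 mm by 85 mm) begins 54 mm behind the grasp point. The pads swing forward as they close: fully open they stand 13 mm farther back than shut.
Start: joints at [1.185, 0.15, 1.437, -0, 1.554, -0.134], TCP at [0.143, 0.557, 0.231] pointing down, gripper open.
Joint ranges: [-2.8, 2.8], [-0.68, 2.1], [0.12, 2.68], [-1.39, 4.53], [0.16, 2.79], [-2.81, 2.81]. Speed limits (rad/s): [1.89, 1.89, 2.22, 3.01, 3.01, 3.01].

INTERFACE

Orientations are given as a unit quaternion [w, x, y, z].
In Python, from bench import telemetry, eyes, job gives the robot as it stands. The module is installed in compiled form; this text tells all that it offers.
- The arm moves only by the shell command python3 -m inch 'ROWS' [FORCE]. ROWS is JSON, one flat list of numbers, 7 for each row, row after row: the shift along the world's x, y, z in mm, then the turn, a rotation vector about the world's x, y, z in degrees, then the finger opening in mm, from 0 to 85.4. A call has 1 to 20 rows; each row is the pose to reach, as a shift and turn from the pose commanded when the call began; what a row does not reach only later rows make up. A row lasts 1/12 s, in which the tool goes at most 41.7 mm and 7.16 degrees, less where a joint would pass 70% of its speed; a pose out of reach is approached as far as the arm can. A call with a gripper value outside its range is refused whole. The fingers move at their own pace and stop on an object; FORCE is the grip in N (left out, the last holds). Time passes only in rows, so rows that repeat a pose let the fingers close. It gives the time, the measured TCP pose, the force, the opening and the grip force at its end, in the units of the state.
- telemetry.get_state(): the state, without advancing time (a new reading comes with each control period).
- eyes.get_image(name): name is "side" or "top"; returns a dict with "color" (480x640x3 uint8, red, green, blue), "vertical_fov" (degrees; the focal length in pixels is half the picture's height over the tangent of half this angle, whatever the lens; pixels are square), "cx", "cy" (the principal point, pixels), "k1" (the pictures are not rectified: a ray, as slopes to the right and down, at radius r is drawn at 1 + k1 r^2 times it, then the intrinsics apply), "extrinsics" (4x4, takes a point from world to camera coordinates). Camera axes: x right, y up, looking along -z (the intrinsics and any distortion apply to the point x, -y, -z); pixel columns grow to the right and rows downward; lengths in m; the calibration is good to about 2 mm. A picture is of the moment at which its call begins. There is no depth.
- job.close_job(): hands the job in; it is judged then, once.
The state is a dict: "time_s": time; "joints": joint angles; "joint_velocities": joint speeds; "tau": joint torques, N m; "position": TCP position; "orientation": TCP orientation; "ft_force": force on the tool from outside, world axes, zero at the start; "moment": the same for the moment, N m; "opening": finger opening in m; "grasp_force": force on a finger pad.
Only numpy, scipy, OpenCV 4.12 (cv2) and the standard library are available. Lean on these libraries where they do the work, as an engineer would, in place of code of your own. Each camera call takes 0.05 s, during which the arm holds its last target. There are 200 camera calls.

TASK

Purge the nitrogen unit at its set pressure: turn the regulator's wing knob clockwise until its pointer stands on the long mark of the dial, in line with the lock, then slide the forked lock all the way over the knob's wing so that it cannot drift. Then take the knurled collar of the purge valve, turn it while pressing it down until its hidden keyways drop over the pins, and push it fully home: the program finishes while still holding the collar down against its spring. Leave the other things on the bench where they stand.

Things in the scene. Friction and masses are not known exactly. Their poses are not given: they have to be found in the camera images.
- purge_unit: portable nitrogen purge unit, fixed: grey base plate 130 x 280 x 8 mm, aluminium block with top at 44 mm. Origin on the bench; x to its rear (away from the robot within 13 degrees), y to its left end, z up. Base: x -45 to +85, y -140 to +140 mm. Knob axis at x 0, y +40, collar axis at x 0, y -100 mm. Gauge 44 mm wide at x 55, y -30, top at 105 mm; cartridge behind the knob, top at 41 mm
- reg_knob (a joint): angle of the regulator knob, rad, growing as it turns clockwise seen from above: 0 at the low stop, 1.5 with the pointer exactly on the long mark, 2.3 at the high stop. It starts between 0.25 and 1.1 and stays where it is left (0.06 N m of friction). At value q the pointer end of the wing points (1.5 - q) rad anticlockwise of the unit's +y
- knob_grip (a point): point on the knob's axis in the middle of its wing, 68 mm above the bench. The black wing is 44 mm long, 10 mm thick and 26 mm high (54 to 80 mm above the bench), on a round skirt 39 mm wide whose top is at 55 mm; a white line on it shows the pointer end
- knob_pointer (a point): tip of the pointer end of the knob's wing, 22 mm from the axis, 68 mm above the bench
- dial_mark (a point): the long black mark on the white round dial plate under the knob (62 mm wide, short ticks round it): this point is 22 mm from the knob's axis on the unit's +y side, at 48 mm height, straight below where the pointer tip belongs
- knob_lock (a joint): travel of the forked steel lock on its rail, m: 0 open, 0.024 fully over the knob. It slides along the unit's -y, towards the knob, with 1.5 N of friction, and stays where left. Its two tines (15 mm apart, 58 to 66 mm above the bench) pass either side of the wing's pointer end, overlapping it by 9 mm, if the wing is within about 6 degrees of the mark; else they strike it
- lock_grip (a point): middle of the lock's upright thumb tab, 80 mm above the bench: 20 mm along x, 10 mm along y (the sliding direction), from 66 to 92 mm height, with cross ribs, standing on a 28 x 24 mm carriage. Open it stands 79 mm from the knob's axis on the +y side, locked 55 mm
- purge_stem (a joint): how far the purge valve's collar is pushed down, m: 0 sprung up, 0.010 fully home (a hard stop). The spring pushes up with 3.5 N at the top and 10.5 N at home, so it comes up when let go. At 0.0025 the collar meets the three pins and goes no deeper until the keyways stand over them
- collar_grip (a point): point on the purge collar's axis, 74 mm above the bench while it is up and 64 mm when home (it moves down with the collar but does not turn)
- purge_collar: knurled steel collar of the purge valve, closed on top, 44 mm wide, from 57 to 89 mm above the bench when up, with a brass disc on top (to 92 mm). Captive: it turns freely (0.03 N m) and slides 10 mm down. Nothing outside shows its three inner keyways, 120 degrees apart; each drops over its pin within a window 10 degrees wide. The first comes after 20 to 77 degrees clockwise from the start
- timer: white lab timer, 60 x 58 x 16 mm, lying right of the unit, a bystander; origin at the centre of its underside
- bottle_small: small white bottle, 25 mm wide, 58 mm high, standing right of the unit, a bystander; origin at the centre of its underside
- cryo_tube: small capped tube, 14 mm wide, 46 mm high, standing at the left rear of the unit, a bystander; origin at the centre of its underside
- marker_black: felt marker, 132 x 15 x 17 mm, lying in front of the unit, a bystander; origin at the centre of its underside
- bottle_amber: brown bottle, 60 mm wide, 125 mm high, standing farther right, a bystander; origin at the centre of its underside

How it is judged:
By the outcome, as a careful person would: the job done as asked, in the order asked, and still so for the second after the job is handed in, while the arm keeps its last pose, push and grip.
It also fails if it takes over 54 s, if anything falls off the work surface, if the arm or the gripper's body presses on something with over 40 N, if the wrist force passes 120 N, or if a joint passes its speed limit or range.

## Working session

There is one attempt and no reset: what is moved stays moved. The work goes in short steps, Python scripts to look and compute and a shell command to move; the robot and the scene stay as the last step left them, time stands still between calls to the robot, and variables do not carry over. Pictures are saved under pics/ and viewed, at most 10 in all, crops included, and the job is handed in when it is done.

```bash
mkdir -p pics; cat > h.py <<'E'
import numpy as np, cv2
from bench import telemetry, eyes, job
def cam(n):
    d=eyes.get_image(n); f=240/np.tan(np.radians(d["vertical_fov"])/2)
    d["K"]=np.array([[f,0,d["cx"]],[0,f,d["cy"]],[0,0,1.]]); d["D"]=np.array([d["k1"],0,0,0,0.])
    E=np.array(d["extrinsics"]); F=np.diag([1,-1,-1.])
    d["R"]=F@E[:3,:3]; d["t"]=F@E[:3,3]; return d
def proj(d,P):
    P=np.atleast_2d(np.array(P,float))
    return cv2.projectPoints(P,cv2.Rodrigues(d["R"])[0],d["t"],d["K"],d["D"])[0].reshape(-1,2)
def ray(d,px):
    u=cv2.undistortPointsIter(np.array(px,float).reshape(-1,1,2),d["K"],d["D"],None,None,(3,100,1e-9)).reshape(-1,2)
    return -d["R"].T@d["t"], np.c_[u,np.ones(len(u))]@d["R"]
def onz(d,px,z):
    c,v=ray(d,px); return c+v*((z-c[2])/v[:,2])[:,None]
def save(d,n): cv2.imwrite("pics/"+n+".png",cv2.cvtColor(d["color"],cv2.COLOR_RGB2BGR))
E
python3 - <<'E'
from h import *
for n in("top","side"):
    d=cam(n); save(d,n+"0"); print(n,d["vertical_fov"],d["k1"],-d["R"].T@d["t"],d["R"][2])
print(telemetry.get_state())
E
```

```text
top 54.89259291678823 -0.07665415790139006 [ 0.37687355 -0.11288244  1.06242812] [ 0.11508353 -0.01047879 -0.99330055]
side 52.19295591906061 0.02166669693686753 [0.46171141 0.80654947 0.61855477] [ 0.00802413 -0.87240945 -0.4887099 ]
{'time_s': 0.1, 'joints': array([ 1.18498153e+00,  1.50924459e-01,  1.43789231e+00,  3.36381968e-05,
        1.55380867e+00, -1.33994295e-01]), 'joint_velocities': array([-0.00201925, -0.00224187, -0.00144315,  0.00089415, -0.00052723,
       -0.00024808]), 'tau': array([ 4.45797632e-03, -7.14374471e+01, -5.71785414e+01, -4.08406158e-04,
        7.07315980e-03, -8.92491039e-05]), 'position': array([0.14320141, 0.55667801, 0.23077957]), 'orientation': array([-1.48958281e-04,  1.25578107e-01,  9.92083601e-01, -4.94726488e-04]), 'ft_force': array([-0.2511119 , -0.51472653, -0.61586961]), 'moment': array([ 0.02490574,  0.01621903, -0.00919425]), 'grasp_force': 0.0, 'opening': 0.08548346647316335}
```

View pics/top0.png

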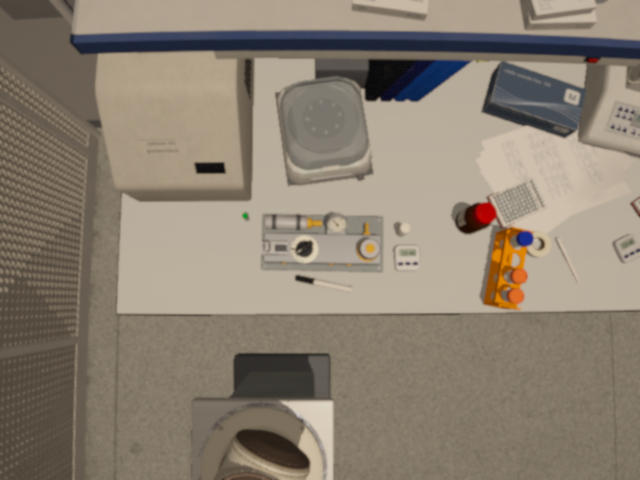

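View pics/side0.png

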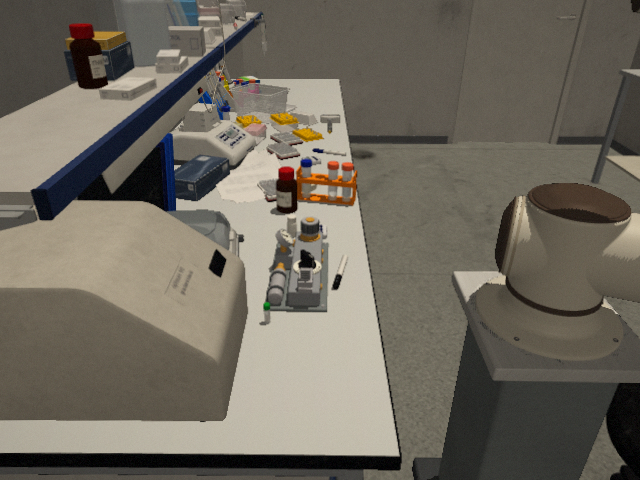

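The top view shows the unit at cols 262–383, rows 214–272, with the knob near (304,249) and the collar near (369,248). I'll enlarge both.

```bash
python3 - <<'E'
from h import *
a=cv2.imread("pics/top0.png")[204:282,232:422]; b=cv2.imread("pics/side0.png")[205:335,225:365]
cv2.imwrite("pics/topc.png",cv2.resize(a,None,fx=4.2,fy=4.2,interpolation=cv2.INTER_CUBIC))
cv2.imwrite("pics/sidec.png",cv2.resize(b,None,fx=4.5,fy=4.5,interpolation=cv2.INTER_CUBIC))
E
```

```text
(no output)
```

View pics/topc.png

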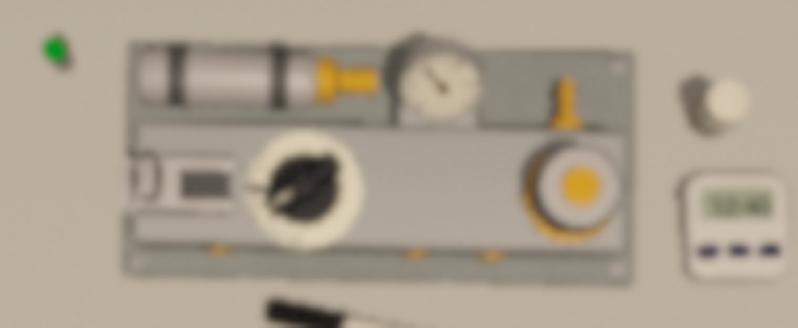

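View pics/sidec.png

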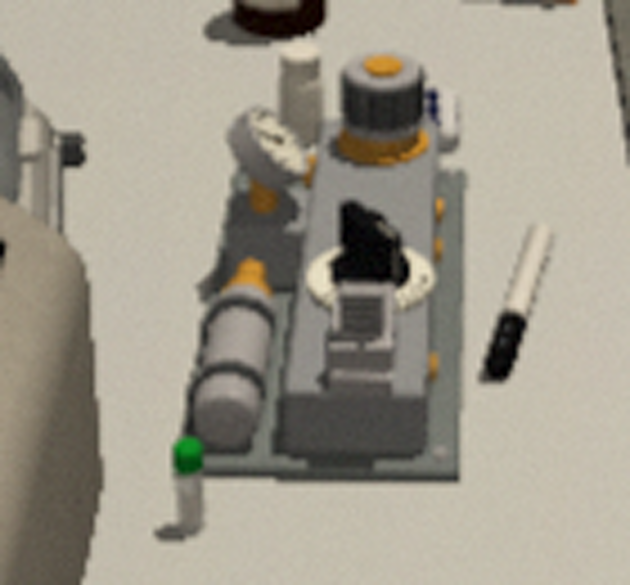

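Crops show: base corners at (130,43),(632,52),(628,283),(125,275), dial centre ≈(304,189), collar's brass disc ≈(580,187), tab ≈(205,184). The pointer's white line points left and to the front, at about 35–40° from the mark. In the side crop the disc is at (383,66) and the tab top at about (362,290).

```bash
python3 - <<'E'
from h import *
t=cam("top"); s=cam("side")
def brass(d,r0,r1,c0,c1):
    h=cv2.cvtColor(d["color"],cv2.COLOR_RGB2HSV)[r0:r1,c0:c1]
    m=cv2.inRange(h,(15,140,120),(30,255,255)); n,l,st,ce=cv2.connectedComponentsWithStats(m)
    i=[(st[k,4],ce[k]+[c0,r0]) for k in range(1,n) if st[k,4]>5]; print(i); return i
bt=brass(t,240,256,362,378)[0][1]; bs=brass(s,215,224,300,320)[0][1]
print("disc top",onz(t,[bt],.092),"side",onz(s,[bs],.092))
def tri(p,q):
    c1,v1=ray(t,[p]);c2,v2=ray(s,[q]);A=np.c_[v1[0],-v2[0]];x=np.linalg.lstsq(A,c2-c1,rcond=None)[0]
    return c1+v1[0]*x[0],c2+v2[0]*x[1]
print("tri",tri(bt,bs))
co=np.array([(130,43),(632,52),(628,283),(125,275)])/4.2+[232,204]-.4
B=onz(t,co,.008); print("base",B)
loc=np.array([[85,140],[85,-140],[-45,-140],[-45,140]])/1e3
# dial
h=cv2.cvtColor(t["color"],cv2.COLOR_RGB2HSV)[230:268,285:325]
m=cv2.inRange(t["color"][230:268,285:325],(185,180,150),(255,255,255))
cs=cv2.findContours(m,cv2.RETR_EXTERNAL,cv2.CHAIN_APPROX_NONE)[0]; c=max(cs,key=cv2.contourArea)
e=cv2.fitEllipse(cv2.convexHull(c)); print("ellipse",e)
dc=np.array(e[0])+[285,230]; D=onz(t,[dc],.047); print("dial",D)
d=D[0]-onz(t,[bt],.092)[0]; print("dist knob-collar",np.linalg.norm(d[:2]),"yaw",np.degrees(np.arctan2(-d[0],d[1])))
C=onz(t,[bt],.092)[0,:2]
L=np.vstack([loc,[[0,-.1]],[[0,.04]]]);W=np.vstack([B[:,:2],C,D[0,:2]])
l0=L.mean(0);w0=W.mean(0);a=L-l0;b=W-w0
th=np.arctan2((a[:,0]*b[:,1]-a[:,1]*b[:,0]).sum(),(a*b).sum());R=np.array([[np.cos(th),-np.sin(th)],[np.sin(th),np.cos(th)]])
o=w0-R@l0;print("yaw",np.degrees(th),"o",o,"res mm",1e3*(W-(L@R.T+o)))
for n,p in dict(knob=(0,.04),collar=(0,-.1),lock=(0,.119)).items():
    print(n,R@p+o)
pt=lambda x,y,z:np.r_[R@[x,y]+o,z]
print("lock side px",proj(s,pt(0,.119,.092)), "disc side pred",proj(s,pt(0,-.1,.092)),bs)
# wing line: bright pixels inside knob
E
```

```text
[(np.int32(47), array([369.82978723, 247.9787234 ]))]
[(np.int32(26), array([309.73076923, 219.42307692]))]
disc top [[ 0.48076925 -0.2367272   0.092     ]] side [[ 0.48130393 -0.23271533  0.092     ]]
tri (array([ 0.48100758, -0.2370113 ,  0.08977391]), array([ 0.48138519, -0.23702558,  0.08981616]))
base [[ 5.69692987e-01 -1.04200941e-04  8.00000000e-03]
 [ 5.64401844e-01 -2.77226982e-01  8.00000000e-03]
 [ 4.36754392e-01 -2.72562367e-01  8.00000000e-03]
 [ 4.41760350e-01  1.26315547e-03  8.00000000e-03]]
ellipse ((19.462535858154297, 18.63399887084961), (26.941347122192383, 27.601716995239258), 127.35128021240234)
dial [[ 0.48439752 -0.09773375  0.047     ]]
dist knob-collar 0.13904079890685342 yaw -1.4953034050643075
yaw -1.1479070764931187 o [ 0.48316573 -0.13691679] res mm [[-1.2603658  -1.45647708]
 [-0.94215194  1.36454893]
 [ 1.38430638  3.4248193 ]
 [ 0.78090779 -2.69346497]
 [-0.39314416  0.16951319]
 [ 0.43044773 -0.80893937]]
knob [ 0.48396707 -0.09692481]
collar [ 0.48116239 -0.23689672]
lock [ 0.48554971 -0.01794067]
lock side px [[305.51502012 268.1193682 ]] disc side pred [[309.82410583 218.63027098]] [309.73076923 219.42307692]
```

```bash
python3 -m inch '[40,-60,0,0,0,-4,45, 80,-130,0,0,0,-8,45, 120,-200,0,0,0,-12,45, 150,-260,0,0,0,-16,45, 180,-320,0,0,0,-20,45, 220,-400,0,0,0,-24,45, 341,-654,-50,0,0,-36,45, 341,-654,-50,0,0,-36,45, 341,-654,-50,0,0,-36,45, 341,-654,-50,0,0,-36,45, 341,-654,-50,0,0,-36,45, 341,-654,-50,0,0,-36,45, 341,-654,-50,0,0,-36,45, 341,-654,-50,0,0,-36,45, 341,-654,-50,0,0,-36,45, 341,-654,-50,0,0,-36,45, 341,-654,-50,0,0,-36,45, 341,-654,-50,0,0,-36,45]' 40
python3 - <<'E'
from h import *
d=cam("side"); save(d,"s1"); a=d["color"][205:335,225:365]
save({"color":cv2.resize(a,None,fx=4.5,fy=4.5,interpolation=cv2.INTER_CUBIC)},"s1c")
# knob angle from initial top picture: dark wing & white line inside knob, on z=.08
t=cam("top"); o=cv2.cvtColor(cv2.imread("pics/top0.png"),cv2.COLOR_BGR2RGB)
K=np.array([.484,-.097]);g=cv2.cvtColor(o,cv2.COLOR_RGB2GRAY)
ctr=proj(t,[*K,.08])[0];print("axis px",ctr)
r=int(ctr[1]);c=int(ctr[0]);print(g[r-8:r+10,c-10:c+13])
E
```

```text
time_s: 1.7
position: [0.4849, -0.1002, 0.1807]
orientation: [-0.0, 0.427, 0.904, -0.0]
ft_force: [0.2, 1.3, -0.2]
opening: 0.0449
grasp_force: 0.0
axis px [303.88907813 247.19467623]
[[163 171 184 195 200 203 202 200 198 193 189 187 187 192 193 189 182 182
  188 193 191 182 172]
 [168 180 192 197 199 198 191 182 174 165 156 153 154 160 164 158 147 147
  164 184 194 193 183]
 [178 187 196 199 195 185 166 143 128 113 103  98  99 104 110 107  97  99
  126 162 188 197 191]
 [187 192 197 196 184 160 125  93  76  64  57  52  49  51  55  57  57  61
   90 136 176 196 196]
 [189 194 195 186 161 122  82  58  47  41  42  35  33  31  38  44  49  53
   70 117 165 194 200]
 [191 194 189 167 126  83  54  42  38  37  37  35  34  37  42  46  48  51
   67 116 167 195 203]
 [197 196 181 144  93  56  43  37  36  36  40  42  40  42  46  49  46  47
   75 129 174 197 204]
 [195 193 173 128  74  43  36  34  37  40  47  46  45  46  45  44  41  44
   80 135 178 198 205]
 [178 176 158 111  58  37  36  39  44  47  49  52  52  48  43  38  37  47
   76 129 174 197 205]
 [151 149 131  90  49  44  56  67  67  58  55  55  53  49  42  41  46  52
   76 123 170 198 205]
 [149 140 112  75  58  78  96  99  88  66  54  54  52  46  43  46  50  55
   79 126 172 198 206]
 [170 157 119  81  88 113 126 118  94  65  48  47  43  43  45  49  53  60
   84 134 177 200 207]
 [182 167 129  99 109 124 127 109  78  51  40  40  40  45  51  53  56  63
   96 145 182 201 207]
 [185 170 138 116 114 109  98  76  53  41  41  45  49  52  53  55  58  77
  119 162 191 204 207]
 [188 180 159 131 106  83  63  48  41  45  50  50  53  54  56  58  71 105
  148 182 200 206 208]
 [191 193 179 149 115  93  76  59  51  52  55  56  57  57  61  74 101 139
  173 196 205 208 205]
 [188 196 189 170 151 141 125 100  78  69  65  64  65  70  84 111 145 173
  192 203 207 207 202]
 [183 194 193 187 183 179 169 147 127 116 108 103 106 116 131 155 179 196
  204 207 207 205 197]]
```

```bash
python3 -m inch '[0,0,0,0,0,-2,40, 0,0,-40,0,0,-2,40, 0,0,-75,0,0,-2,40, 0,0,-100,0,0,-2,40, 0,0,-115,0,0,-2,40, 0,0,-120,0,0,-2,40, 0,0,-120,0,0,-2,40, 0,0,-120,0,0,-2,40]' 40
python3 - <<'E'
from h import *
d=cam("side"); a=d["color"][185:315,225:385]
save({"color":cv2.resize(a,None,fx=4.5,fy=4.5,interpolation=cv2.INTER_CUBIC)},"s2c")
E
```

```text
time_s: 2.47
position: [0.4846, -0.097, 0.0622]
orientation: [0.0, 0.442, 0.897, 0.0]
ft_force: [1.2, 0.3, -0.2]
opening: 0.0401
grasp_force: 0.0
```

View pics/s2c.png

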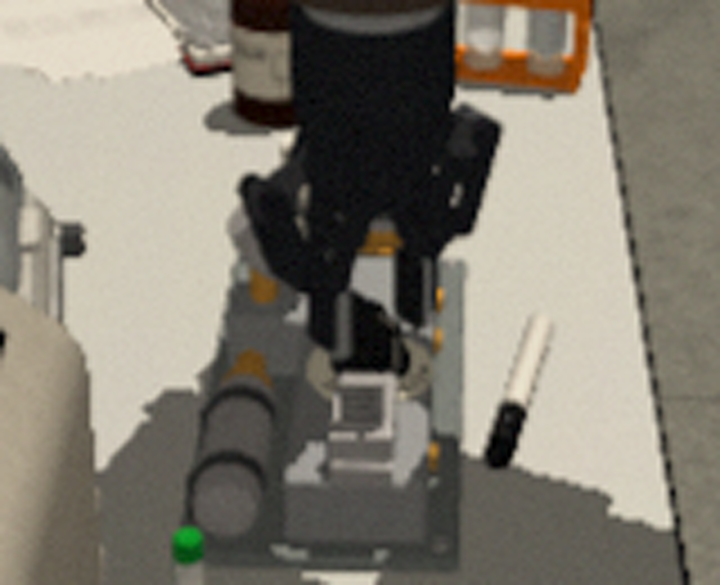

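The fingers straddle the wing (wing at about (360,330), fingers at (322,315) and (410,285)). I'll close now.

```bash
python3 -m inch '[0,0,-1,0,0,0,5, 0,0,-1,0,0,0,5, 0,0,-1,0,0,0,5, 0,0,-1,0,0,0,5, 0,0,-1,0,0,0,5, 0,0,-1,0,0,0,5]' 40
python3 - <<'E'
from h import *
s=telemetry.get_state();print(s["ft_force"],s["moment"],s["position"],s["orientation"],s["opening"])
E
```

```text
time_s: 3.02
position: [0.4858, -0.0962, 0.0614]
orientation: [0.001, 0.442, 0.897, 0.001]
ft_force: [11.1, 12.4, 3.0]
opening: 0.009
grasp_force: 43.6
[11.08380897 12.42527641  2.97082436] [ 2.08565194 -1.63049065  0.06355546] [ 0.48581643 -0.09622809  0.06138788] [0.00141441 0.4416964  0.89716231 0.00144572] 0.009021221251508862
```

```bash
python3 -m inch '[2,1.5,0,0,0,0,5, 2,1.5,0,0,0,-6,5, 2,1.5,0,0,0,-12,5, 2,1.5,0,0,0,-18,5, 2,1.5,0,0,0,-24,5, 2,1.5,0,0,0,-30,5, 2,1.5,0,0,0,-36,5, 2,1.5,0,0,0,-39,5, 2,1.5,0,0,0,-39,5, 2,1.5,0,0,0,-39,5, 2,1.5,0,0,0,-39,5]' 40
python3 - <<'E'
from h import *
s=telemetry.get_state();print(s["ft_force"],s["moment"],s["position"],s["orientation"],s["opening"])
E
```

```text
time_s: 3.93
position: [0.4862, -0.0959, 0.0612]
orientation: [0.0, 0.716, 0.698, -0.0]
ft_force: [-8.4, 0.5, 11.4]
opening: 0.0089
grasp_force: 45.2
[-8.4082916   0.48524487 11.38322856] [-0.02462619  1.32061827 -0.09684216] [ 0.48617645 -0.09585024  0.06124284] [ 1.98237518e-04  7.15882183e-01  6.98221045e-01 -1.83219551e-04] 0.008929573605068082
```

```bash
python3 -m inch '[-1,0,0,0,0,0,5, -1,0,0,0,0,0,20, -1,0,0,0,0,0,35, -1,0,0,0,0,0,40, -1,0,0,0,0,0,40, -1,0,10,0,0,0,40, -1,0,40,0,0,0,45, 0,40,70,0,0,0,45, 0,78,70,0,0,0,45, 0,78,70,0,0,0,45, 0,78,70,0,0,0,45]' 40
python3 - <<'E'
from h import *
d=cam("side"); a=d["color"][185:315,225:365]; b=cam("top")["color"][214:280,255:345]
a=cv2.resize(a,None,fx=3,fy=3,interpolation=cv2.INTER_CUBIC); b=cv2.resize(b,(a.shape[1]*390//420,390),interpolation=cv2.INTER_CUBIC)
save({"color":np.hstack([a,b])},"s3c")
print(telemetry.get_state()["position"])
E
```

```text
time_s: 4.85
position: [0.4865, -0.0159, 0.1315]
orientation: [0.001, 0.715, 0.699, 0.0]
ft_force: [0.6, -1.7, 0.0]
opening: 0.045
grasp_force: 0.0
[ 0.48620809 -0.01787323  0.13048057]
```

View pics/s3c.png

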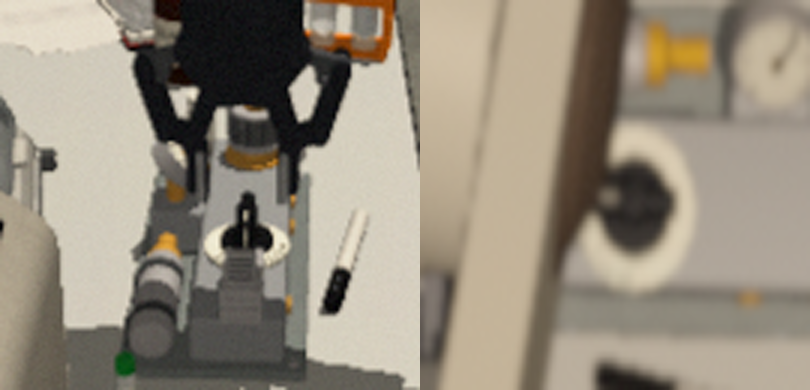

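The wing (≈(247,215) in the left part) now stands in line with the lock tab (≈(240,270)), with its white line on the lock side. Next I descend on the tab and grip it.

```bash
python3 -m inch '[1.5,1,-30,0,0,0,45, 1.5,1,-50,0,0,0,45, 1.5,1,-58,0,0,0,45, 1.5,1,-58,0,0,0,40, 1.5,1,-58,0,0,0,14, 1.5,1,-58,0,0,0,14, 1.5,1,-58,0,0,0,14, 1.5,1,-58,0,0,0,14, 1.5,1,-58,0,0,0,14, 1.5,1,-58,0,0,0,14]' 30

```

```text
time_s: 5.78
position: [0.4882, -0.0171, 0.0734]
orientation: [0.001, 0.716, 0.698, 0.0]
ft_force: [-4.5, -4.0, 6.5]
opening: 0.019
grasp_force: 31.3
```

```bash
python3 -m inch '[0,-4,0,0,0,0,14, -0.2,-8,0,0,0,0,14, -0.3,-12,0,0,0,0,14, -0.4,-16,0,0,0,0,14, -0.4,-20,0,0,0,0,14, -0.5,-24,0,0,0,0,14, -0.5,-25.5,0,0,0,0,14, -0.5,-25.5,0,0,0,0,14, -0.5,-25.5,0,0,0,0,14]' 30
python3 - <<'E'
from h import *
d=cam("side"); a=d["color"][205:305,235:355]
save({"color":cv2.resize(a,None,fx=5,fy=5,interpolation=cv2.INTER_CUBIC)},"s4c")
print(telemetry.get_state()["position"],telemetry.get_state()["ft_force"])
E
```

```text
time_s: 6.53
position: [0.4876, -0.0415, 0.0734]
orientation: [-0.0, 0.716, 0.698, 0.001]
ft_force: [-4.4, 7.5, 9.1]
opening: 0.0194
grasp_force: 31.5
[ 0.48757967 -0.04151914  0.07335429] [-4.03542039  8.13683867  9.71903221]
```

```bash
python3 -m inch '[0,0,0,0,0,0,30, 0,0,0,0,0,0,45, 0,0,0,0,0,0,45, 0,0,20,0,0,0,60, 0,0,60,0,0,0,80, -2,-40,80,0,0,0,85, -3,-90,80,0,0,0,85, -4.5,-150,80,0,0,0,85, -4.5,-194,80,0,0,0,85, -4.5,-194,80,0,0,0,85, -4.5,-194,80,0,0,0,85]' 40
python3 - <<'E'
from h import *
d=cam("side"); a=d["color"][205:305,235:355]; b=cam("top")["color"][214:294,250:346]
f=lambda x:cv2.resize(x,(400,333),interpolation=cv2.INTER_CUBIC)
save({"color":np.hstack([f(a),f(b)])},"s5c")
print(telemetry.get_state()["position"],telemetry.get_state()["opening"])
E
```

```text
time_s: 7.5
position: [0.4823, -0.2413, 0.1521]
orientation: [0.0, 0.717, 0.697, -0.001]
ft_force: [0.4, 0.5, -0.3]
opening: 0.0849
grasp_force: 0.0
[ 0.48247247 -0.23717662  0.15198097] 0.08504991174109754
```

View pics/s5c.png

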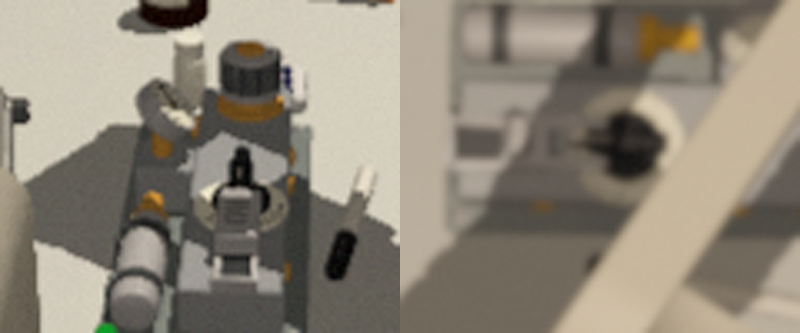

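The lock sits over the wing's pointer end, its tab top at about (306,262) in the full side image, with the rail exposed behind it. I'll check its travel numerically.

```bash
python3 - <<'E'
from h import *
d=cam("side"); R=lambda y:(.486+.0227*(y-.04),-.0965+(y-.04))
for y in(.119,.095): print(y,[proj(d,[*R(y+.005),z])[0].round(1) for z in(.092,.066)])
g=cv2.cvtColor(d["color"],cv2.COLOR_RGB2GRAY).astype(int)
o=cv2.cvtColor(cv2.imread("pics/side0.png"),cv2.COLOR_BGR2GRAY).astype(int)
print(g[252:290,302:310].mean(1).round().astype(int)); print(o[252:290,302:310].mean(1).round().astype(int))
E
```

```text
0.119 [array([304.3, 269.6]), array([304.3, 280.5])]
0.095 [array([304.9, 263.2]), array([304.9, 273.9])]
[ 71  57  46  54  58  55  52  41  31  90 156 159 108  66  69  67  72  66
  75  66  76  83  78 106 106  90  91  92  95  64  32  53  65  62  62  96
 138 118]
[ 33  16  26  21  12  10   8   6   9   6   9   8  10  10  12  55 130 154
 119  68  68  60  68  62  67  62  62  76  85 127 116  82  80  81  83 103
 128 107]
```

Lock travel is ≈24 mm, so it is fully over. Now the collar.

```bash
python3 -m inch '[0,0,-30,0,0,0,85, 0,0,-60,0,0,0,85, 0,0,-80,0,0,0,85, 0,0,-88,0,0,0,85, 0,0,-88,0,0,0,85, 0,0,-88,0,0,0,70]' 50
python3 -m inch '[0,0,0,0,0,0,36, 0,0,0,0,0,0,36, 0,0,0,0,0,0,36, 0,0,0,0,0,0,36, 0,0,0,0,0,0,36, 0,0,0,0,0,0,36, 0,0,0,0,0,0,36, 0,0,0,0,0,0,36]' 50
python3 - <<'E'
from h import *
s=telemetry.get_state();print(s["ft_force"],s["moment"],s["position"],s["orientation"],s["opening"])
E
```

```text
time_s: 8.15
position: [0.4833, -0.2357, 0.0652]
orientation: [0.0, 0.716, 0.699, 0.0]
ft_force: [0.5, -0.1, 1.1]
opening: 0.0749
grasp_force: 0.0
time_s: 8.82
position: [0.4829, -0.2364, 0.0645]
orientation: [0.0, 0.716, 0.698, -0.0]
ft_force: [-2.4, -2.1, 3.6]
opening: 0.0425
grasp_force: 51.4
[-2.44725696 -2.08619512  3.62836708] [-0.16388141  0.20026492  0.02595029] [ 0.48288473 -0.23635622  0.06447424] [ 2.23375781e-04  7.15875098e-01  6.98228325e-01 -2.45151209e-05] 0.04251610073324654
```

```bash
python3 -m inch '[0,0,-2,0,0,0,36, 0,0,-4,0,0,0,36, 0,0,-4.5,0,0,0,36, 0,0,-4.5,0,0,0,36, 0,0,-4.5,0,0,-4,36, 0,0,-4.5,0,0,-8,36, 0,0,-4.5,0,0,-12,36, 0,0,-4.5,0,0,-16,36, 0,0,-4.5,0,0,-18,36, 0,0,-4.5,0,0,-18,36]' 60
python3 -m inch '[0,0,0,0,0,-2,36, 0,0,0,0,0,-4,36, 0,0,0,0,0,-6,36, 0,0,0,0,0,-6,36]'
python3 -m inch '[0,0,0,0,0,-2,36, 0,0,0,0,0,-4,36, 0,0,0,0,0,-6,36, 0,0,0,0,0,-6,36]'
```

```text
time_s: 9.65
position: [0.483, -0.2365, 0.0624]
orientation: [0.001, 0.817, 0.577, 0.0]
ft_force: [-18.8, 8.4, 46.7]
opening: 0.0423
grasp_force: 65.9
time_s: 9.98
position: [0.483, -0.2364, 0.0624]
orientation: [0.001, 0.846, 0.533, 0.0]
ft_force: [-19.2, 9.4, 47.1]
opening: 0.042
grasp_force: 65.9
time_s: 10.32
position: [0.4829, -0.2365, 0.0624]
orientation: [0.001, 0.873, 0.488, 0.0]
ft_force: [-19.3, 7.8, 46.5]
opening: 0.0423
grasp_force: 65.9
```

```bash
python3 -m inch '[0,0,1,0,0,-2,36, 0,0,1,0,0,-4,36, 0,0,1,0,0,-6,36, 0,0,1,0,0,-6,36]'
python3 -m inch '[0,0,0,0,0,-2,36, 0,0,0,0,0,-4,36, 0,0,0,0,0,-6,36, 0,0,0,0,0,-6,36]'
```

```text
time_s: 10.65
position: [0.4828, -0.2364, 0.0625]
orientation: [0.0, 0.897, 0.442, 0.0]
ft_force: [-15.0, 5.6, 32.9]
opening: 0.0424
grasp_force: 64.4
time_s: 10.98
position: [0.4826, -0.2362, 0.0616]
orientation: [0.0, 0.919, 0.394, -0.0]
ft_force: [-8.0, 1.0, 13.4]
opening: 0.0418
grasp_force: 62.5
```

It has dropped into the keyways at about 42°. Now I push it home, centring slightly.

```bash
python3 -m inch '[0,0,-1,0,0,-1,36, 0,0,-2.5,0,0,-2,36, 0,0,-4,0,0,-2,36, 0,0,-5.5,0,0,-2,36, 0,0,-6.5,0,0,-2,36, 0,0,-7,0,0,-2,36, 0,0,-7,0,0,-2,36]'
```

```text
time_s: 11.57
position: [0.4828, -0.2363, 0.0555]
orientation: [0.0, 0.925, 0.379, 0.0]
ft_force: [-16.0, 6.1, 34.8]
opening: 0.0422
grasp_force: 64.9
```

```bash
python3 -m inch '[0,0,-1,0,0,0,36, 0,0,-1,0,0,0,36, 0,0,-1,0,0,0,36]' 80
python3 -m inch '[0,0,0,0,0,-2,36, 0,0,0,0,0,-2,36, 0,0,0,0,0,0,36, 0,0,0,0,0,2,36, 0,0,0,0,0,2,36, 0,0,0,0,0,0,36, 0,0,0,0,0,0,36]'
python3 - <<'E'
from h import *
s=telemetry.get_state();print(s["ft_force"],s["moment"],s["position"],s["orientation"])
E
```

```text
time_s: 11.82
position: [0.4828, -0.2364, 0.0554]
orientation: [0.001, 0.925, 0.379, 0.0]
ft_force: [-21.2, 9.6, 48.7]
opening: 0.0421
grasp_force: 76.1
time_s: 12.4
position: [0.4828, -0.2364, 0.0555]
orientation: [0.001, 0.926, 0.378, 0.0]
ft_force: [-22.0, 9.1, 49.6]
opening: 0.0421
grasp_force: 75.7
[-21.9864117    9.05395592  49.61674478] [ 1.53159755  3.51662333 -0.4429127 ] [ 0.48282825 -0.23635788  0.05549386] [5.56469306e-04 9.25717601e-01 3.78214998e-01 1.68787134e-04]
```

```bash
python3 - <<'E'
from h import *
d=cam("side"); a=d["color"][175:265,255:375]
save({"color":cv2.resize(a,None,fx=6,fy=6,interpolation=cv2.INTER_CUBIC)},"s6c")
P=[(.4828,-.2364,z) for z in(.092,.082,.044)]; print(((proj(d,P)-[255,175])*6).round(1))
c=(.4828,-.2364+.022); print(((proj(d,[(*c,z) for z in(.089,.079,.057,.047)])-[255,175])*6).round(1))
E
```

```text
[[324.8 262.3]
 [324.8 284.7]
 [324.7 368.2]]
[[323.6 294.5]
 [323.6 317.1]
 [323.6 366.2]
 [323.6 388.3]]
```

View pics/s6c.png

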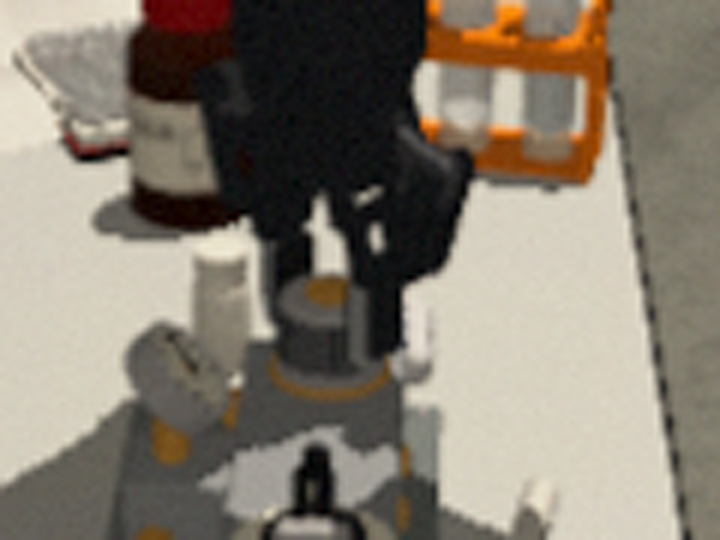

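The disc centre is at about (326,290) in the crop. Prediction is ≈289 for home and ≈267 for up (with the earlier 5 px offset), so the collar appears home and the fingers clear the flange. I'll ease the push slightly and confirm with the disc centroid.

```bash
python3 -m inch '[0,0,0.7,0,0,0,36, 0,0,0.7,0,0,0,36, 0,0,0.7,0,0,0,36]' 80
python3 - <<'E'
from h import *
d=cam("side")
h=cv2.cvtColor(d["color"],cv2.COLOR_RGB2HSV)[216:230,300:320]
m=cv2.inRange(h,(15,130,60),(30,255,255)); n,l,st,ce=cv2.connectedComponentsWithStats(m)
print([(st[k],ce[k]+[300,216]) for k in range(1,n)],"expect row up 219.4, home",219.42+3.73)
s=telemetry.get_state();print(s["ft_force"],s["position"],s["time_s"])
E
```

```text
time_s: 12.7
position: [0.4827, -0.2363, 0.0556]
orientation: [0.0, 0.925, 0.379, 0.0]
ft_force: [-18.2, 7.4, 40.4]
opening: 0.0417
grasp_force: 76.9
[(array([ 6,  5,  7,  5, 27], dtype=int32), array([309.11111111, 223.14814815]))] expect row up 219.4, home 223.14999999999998
[-18.4756969    7.84739111  40.1322083 ] [ 0.48276898 -0.23632684  0.05562652] 12.75
```

The disc row is 223.15, which matches the home prediction exactly.

```bash
python3 -c "from bench import job; print(job.close_job())"
```

```text
the job is handed in; nothing more can be done
None
```

I handed the job in at about 12.8 s: the knob is on the long mark, the lock is fully over its wing, and the collar is held home with about 40 N. The hand-in gave no verdict. The camera and force checks agreed with all three steps, and nothing else on the bench was touched.

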